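# Close up the baking dish and hold its clamp at the mark

## Robot

A 6-joint arm with a two-finger parallel gripper is mounted at the origin on the work surface. World frame = base frame: x ahead of the robot, y to its left, z up, the work surface at z = 0. Lengths are in m, angles in rad, forces in N, time in s.
With the tool pointing down it reaches from about 0.325 to 0.925 m from the base axis. Payload 3.1 kg.
Tool frame: the origin (TCP) lies at the very end of the fingers, on their centre line; the grasp point (between the pads) lies 19 mm behind it (ctrl.pinch_z is the z of the grasp point in the tool frame, in m); z points along the fingers, y is the line along which they close (so a half turn about z gives the same grasp; the last joint's range is limited). The gripper opens to 85 mm and grips with 20 to 120 N. Pads are 22 mm wide; open, the fingers measure 114 mm over their backs; the gripper's body (76 mm by 85 mm) begins 54 mm behind the grasp point. The pads swing forward as they close: fully open they stand 13 mm farther back than shut.
Start: joints at [-1.395, 0.217, 1.613, -0, 1.311, -0.112], TCP at [0.177, -0.599, 0.231] pointing down, gripper open.
Joint ranges: [-2.75, 2.75], [-0.78, 2.1], [0.31, 2.55], [-1.13, 4.27], [0.13, 2.63], [-2.58, 2.58]. Speed limits (rad/s): [2.79, 2.79, 3.14, 3.14, 3.14, 3.14].

## Interface

Orientations are given as a rotation vector (axis times angle).
In Python, from workcell import ctrl, snapshot gives the robot as it stands.
- The arm moves only by the tool servo_tool, never from a script. Its argument "steps" is a list of rows, each an object with "fingers": the opening in per cent of the stroke, from 0 (shut) to 100 (fully open); "xyz": the shift along the tool's x, y, z in cm, a list of three; "turn": the turn, a rotation vector about the tool's x, y, z in degrees, a list of three. A call has 1 to 20 rows; each row is the pose to reach, as a shift and turn from the pose commanded when the call began, along the tool's axes at that moment; what a row does not reach only later rows make up. A row lasts 1/12 s, in which the tool goes at most 41.7 mm and 7.16 degrees, less where a joint would pass 70% of its speed; a pose out of reach is approached as far as the arm can. A call with a gripper value outside its range is refused whole. The fingers move at their own pace and stop on an object; "squeeze" is the grip in N (left out, the last holds). Time passes only in rows, so rows that repeat a pose let the fingers close. It gives the time, the measured TCP pose, the force, the opening and the grip force at its end, in the units of the state.
- ctrl.state(): the state, without advancing time (a new reading comes with each control period).
- snapshot(name): name is "scene" or "side" or "wrist"; returns a dict with "img" (400x640x3 uint8, red, green, blue), "mtx" (3x3 intrinsics, pixels), "k1" (the pictures are not rectified: a ray, as slopes to the right and down, at radius r is drawn at 1 + k1 r^2 times it, then the intrinsics apply), "R" (3x3) and "t" (3): a world point X has camera coordinates R X + t. Camera axes: x right, y down, z forward; pixel columns grow to the right and rows downward; lengths in m; the calibration is good to about 2 mm. A picture is of the moment at which its call begins. There is no depth.
- ctrl.finish_job(): hands the job in; it is judged then, once.
The state is a dict: "t": time; "qpos": joint angles; "joint_velocities": joint speeds; "joint_torque": joint torques, N m; "ee_pos": TCP position; "ee_rot": TCP orientation; "force": force on the tool from outside, world axes, zero at the start; "ft_torque": the same for the moment, N m; "grip_width": opening from 0.0 (shut) to 1.0 (fully open); "gripper_force": force on a finger pad.
Only numpy, scipy, OpenCV 4.12 (cv2) and the standard library are available. Lean on these libraries where they do the work, as an engineer would, in place of code of your own. Each camera call takes 0.05 s, during which the arm holds its last target. There are 200 camera calls.

## Task

Close up the dish of rolls: put the blue lid on the glass dish so that it sits fully home, and let go of it. Then slide the spring-loaded clamp leg on the dish's board towards the dish until its red pointer stands at the orange length mark, and while you hold the leg there squeeze the red cam lever fully shut against the black thumb rest, so that the cam presses on the lid. Finish still holding: the leg springs back and the lever springs open if you let go, so keep the squeeze on with the leg at its mark; leave everything else on the counter where it is.

Things in the scene. Friction and masses are not known exactly. Their poses are not given: they have to be found in the camera images.
- carrier: Fixed wooden board, x = -215 to 85 mm, y = -120 to 120, 12 mm thick, with an open glass dish and, on the -x side nearer the robot, a rail along x with a clamp leg that slides to +x towards the dish. Origin on the counter under the dish's centre, z up. When the lid is seated its origin is at (0, 0, 59) mm in this frame, its x axis along this x, either way round.
- dish_rim (a point): Centre of the glass dish's mouth, at rim height, 67 mm above the counter; axes as the board's. The dish is 140 mm (x) by 200 mm (y) outside, walls 5 mm. It holds baked rolls, all below the rim by more than 15 mm.
- lid: Loose flat lid, about 0.35 kg, lying flat on the counter beside the board. Origin at the centre of its underside. Grey plug 122 (x) x 182 (y) mm, z 0 to 8, fits the dish's mouth; blue plate 146 x 206 mm, z 8 to 14, rests on the rim; black handle block at the centre 44 mm long (x), 16 mm wide (y), z 14 to 48: grip it from above across its 16 mm.
- sliding_leg (a joint): Travel of the clamp leg along the board's +x, m: 0 at rest, away from the dish; at most 0.065. A spring pulls it back with 3 to 4 N and the rail drags with about 1 N, so it returns to 0 if let go.
- push_face (a point): On the leg: centre of the robot-side face of its upright aluminium plate (124 mm wide along the board's y, 10 mm thick, 105 to 160 mm above the counter), 20 mm to +x of squeeze_point, 133 mm high. Thumb rest and lever stand in front of it: fingers straddling these two and moving to +x press on this face and slide the leg.
- squeeze_point (a point): On the leg, 150 mm above the counter, midway between the outer faces of thumb rest and shut lever; axes as the board's. Fingers centred here close along the board's y: outer faces at y = -14 mm (thumb rest) and +14 (shut lever) or +30 (open lever). Thumb rest and leg do not give along y.
- thumb_rest (a point): Middle of the outer (-y) face of the thumb rest at 150 mm height: a black upright plate fixed on the leg, 14 mm to -x and 20 mm to +x of squeeze_point, y = -14 to -6 mm from it, 102 to 160 mm above the counter.
- cam_lever (a joint): Angle of the red cam lever, rad: 0 open (leaning to the board's +y), 0.33 at its stop, upright beside the thumb rest. It turns about a shaft along the board's x, 95 mm above the counter. Sprung open with 2 to 4 N at its tip; from about 0.29 its cam presses on the seated lid and the last bit takes about 10 N. It does not latch.
- lever_tip (a point): Centre of the lever's grip bar: red, 28 mm long along the board's x, 12 mm thick. Open: about 24 mm to +y of squeeze_point and 5 mm lower; shut: 8 mm to +y and at its height.
- cam_toe (a point): Centre of the black cam toe (26 mm long along x, 12 mm thick) on the dish end of the lever's shaft, 64 mm to +x of squeeze_point and about 22 mm to the board's -y; it comes down on the lid as the lever shuts. With the lever open it passes 7 mm above the seated lid; at rest its end stands 10 mm short of the seated lid's edge.
- leg_pointer (a point): Tip of the red pointer on the leg, 76 mm to the board's -y of the rail, 25 mm above the counter, at the board x of squeeze_point. It moves with the leg.
- length_mark (a point): Top of the orange length mark, a thin 24 mm line across the white scale strip, at the board's y = -90 mm, 25 mm high; axes as the board's. The leg is at its mark when pointer and mark have the same board x: at 30 to 46 mm of leg travel, different each time. It stays where it is.
- salt: Bystander: glass salt shaker, 40 mm across, 80 high. Origin at its underside. To be left where it is.
- pepper_mill: Bystander: dark wood pepper mill, 52 mm across, 138 high. Origin at its underside. To be left where it is.
- mug: Bystander: blue mug, 80 mm across, 90 high, with a handle. Origin at its underside. To be left where it is.
- ramekin: Bystander: white bowl, 86 mm across, 45 high. Origin at its underside. To be left where it is.
- sauce_jar: Bystander: red sauce jar, 70 mm across, 110 high. Origin at its underside. To be left where it is.
- spatula: Bystander: spatula lying flat, 280 mm long. Origin under its middle. To be left where it is.
- spoon: Bystander: spoon lying flat, 200 mm long. Origin under its middle. To be left where it is.

How it is judged:
On the way, in this order (a step that is already met when the one before it is completed fails the run):
1. the lid sits fully home on the dish and is let go (x of lid in the frame of carrier between -0.008 and 0.008 m and y of lid in the frame of carrier between -0.008 and 0.008 m and z of lid in the frame of carrier between 0.056 and 0.062 m and angle between the x axis of lid and the x axis of carrier, either way round below 0.1 rad and angle between lid's own z axis and vertical below 0.05 rad and contact force between the fingers and lid below 0.3 N), for 0.2 s.
2. the leg is held at the length mark, the lever still open (x of leg_pointer in the frame of length_mark between -0.005 and 0.005 m and value of joint cam_lever below 0.2 rad), for 0.2 s.
3. the lever is squeezed shut with the leg at the mark (x of leg_pointer in the frame of length_mark between -0.005 and 0.005 m and value of joint cam_lever above 0.27 rad and contact force between the fingers and sliding_leg_c3 above 2 N), for 0.2 s.
At the end, for the whole second after the job is handed in: Lid within 8 mm, 0.1 rad and 3 mm of seated height; pointer within 5 mm of the mark; lever at 0.27 rad or more, fingers pressing lever and thumb rest with over 2 N each; the cam presses the lid with over 1.5 N; the robot does not touch the lid, which is at rest (all of step 3 and x of lid in the frame of carrier between -0.008 and 0.008 m and y of lid in the frame of carrier between -0.008 and 0.008 m and z of lid in the frame of carrier between 0.056 and 0.062 m and angle between the x axis of lid and the x axis of carrier, either way round below 0.1 rad and angle between lid's own z axis and vertical below 0.05 rad and contact force between the fingers and cam_lever above 2 N and contact force between cam_lever and lid above 1.5 N and contact force between each of the arm, the fingers and lid below 0.5 N and linear speed of lid below 0.02 m/s); the arm keeps its last pose, push and grip.
It fails at once if the lever is squeezed shut with the pointer more than 10 mm off the mark (value of joint cam_lever above 0.25 rad and not (x of leg_pointer in the frame of length_mark between -0.01 and 0.01 m)).
It fails at once if a bystander on the counter is moved more than 40 mm (distance of any of salt, pepper_mill, mug, ramekin, sauce_jar, spatula, spoon from where it was at the start of the episode above 0.04 m).
It also fails if it takes over 51 s, if anything falls off the work surface, if the arm or the gripper's body presses on something with over 40 N, if the wrist force passes 120 N, or if a joint passes its speed limit or range.

## Working session

There is one attempt and no reset: what is moved stays moved. The work goes in short steps, Python scripts to look and compute and a tool call to move; the robot and the scene stay as the last step left them, time stands still between calls to the robot, and variables do not carry over. Pictures are saved under pics/ and viewed, at most 11 in all, crops included, and the job is handed in when it is done.

Besides the shell and the picture viewer there is one more tool, called after "Request:" as name([rows], argument=value, ...), one row to a line, values as JSON. servo_tool: Moves the arm, as the interface text tells. Its arguments: {"type":"object","properties":{"steps":{"type":"array"},"squeeze":{"type":"number"}},"required":["steps"]}

```bash
mkdir -p pics; ls; cat > h.py <<'E'
import numpy as np, cv2
from workcell import ctrl, snapshot
def ray(s,u,v):
    K=s["mtx"];d=np.array([(u-K[0,2])/K[0,0],(v-K[1,2])/K[1,1]]);p=d.copy()
    for _ in range(20): p=d/(1+s["k1"]*(p@p))
    R=np.array(s["R"]);return -R.T@np.array(s["t"]),R.T@np.array([p[0],p[1],1.])
def onz(s,u,v,z):
    c,d=ray(s,u,v);return c+d*(z-c[2])/d[2]
def proj(s,X):
    c=np.array(s["R"])@np.array(X)+np.array(s["t"]);p=c[:2]/c[2];p=p*(1+s["k1"]*(p@p));K=s["mtx"]
    return np.array([K[0,0]*p[0]+K[0,2],K[1,1]*p[1]+K[1,2]])
def save(s,n,box=None,f=1):
    im=s["img"][:,:,::-1]
    if box: im=im[box[1]:box[3],box[0]:box[2]]
    cv2.imwrite("pics/"+n,cv2.resize(im,None,fx=f,fy=f,interpolation=cv2.INTER_CUBIC))
E
python3 - <<'E'
from h import *
import pickle
for n in("scene","side"):
    s=snapshot(n);save(s,n+"0.png",None,1.25);pickle.dump(s,open(n+".pkl","wb"))
    print(n,-np.array(s["R"]).T@np.array(s["t"]))
print(ctrl.state(),ctrl.pinch_z)
E
```

```text
pics
scene [1.63616194 0.56070109 1.15124557]
side [0.25604828 0.73904218 1.09519285]
{'t': 0.1, 'qpos': array([-1.39519800e+00,  2.17714540e-01,  1.61478271e+00, -3.97626846e-05,
        1.31130910e+00, -1.12198471e-01]), 'joint_velocities': array([ 0.00079991, -0.00013088, -0.0027809 ,  0.00088522,  0.00113064,
       -0.00060197]), 'joint_torque': array([-7.00235923e-04, -3.98081374e+01, -3.04970992e+01, -2.13471426e-04,
        4.26977072e-03,  3.60647235e-06]), 'ee_pos': array([ 0.17728073, -0.59855675,  0.23007191]), 'ee_rot': array([-3.10693183e+00, -4.50210422e-01,  1.70410945e-04]), 'force': array([-0.34803505,  0.459866  , -0.54604323]), 'ft_torque': array([ 0.07882244, -0.00233035, -0.04006897]), 'gripper_force': 0.0, 'grip_width': 0.9995534225045279} -0.0187
```

View pics/scene0.png

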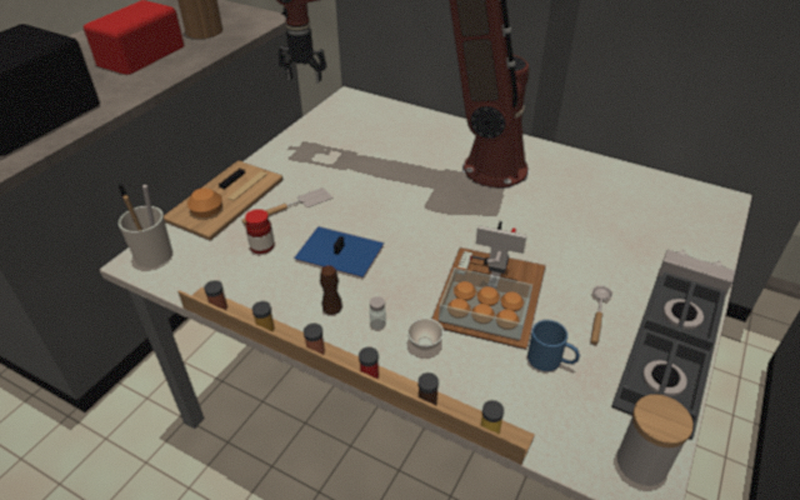

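View pics/side0.png

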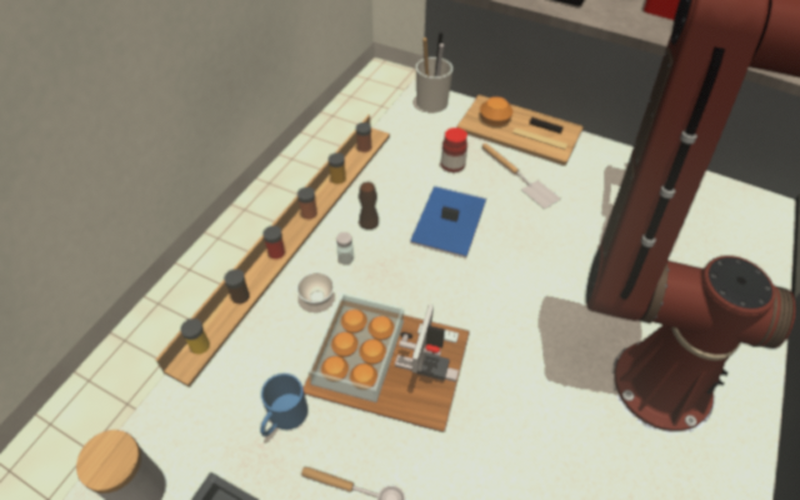

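Scene view: blue lid near (340,251), handle (339,244), board with dish around (490,297) and leg plate at (500,240). Side view: lid (449,221), dish (358,347), leg at (430,340), red lever (433,348), white scale near (450,335) (pixels ×1.25).

```bash
python3 - <<'E'
from h import *
import pickle
for n,roi,broi in(("scene",(225,170,315,230),(335,190,445,285)),("side",(320,140,400,210),(235,230,385,350))):
    s=pickle.load(open(n+".pkl","rb"));im=s["img"];hsv=cv2.cvtColor(im,cv2.COLOR_RGB2HSV)
    def m(lo,hi,r):
        a=cv2.inRange(hsv,lo,hi);b=np.zeros_like(a);b[r[1]:r[3],r[0]:r[2]]=a[r[1]:r[3],r[0]:r[2]];return b
    a=m((100,90,40),(125,255,255),roi)
    c=max(cv2.findContours(a,0,1)[0],key=cv2.contourArea)[:,0]
    P=np.array([onz(s,*q,0.013)[:2] for q in c]).astype(np.float32)*1000
    r=cv2.minAreaRect(P);print(n,"lid",r)
    b=m((5,70,40),(22,255,255),broi)
    b=cv2.morphologyEx(b,cv2.MORPH_CLOSE,np.ones((5,5)))
    c=max(cv2.findContours(b,0,1)[0],key=cv2.contourArea)
    P=np.array([onz(s,*q,0.012)[:2] for q in c[:,0]]).astype(np.float32)*1000
    r=cv2.minAreaRect(P);print("board",r);print(cv2.boxPoints(r).round())
    ap=cv2.approxPolyDP(c,5,True)[:,0];print([(tuple(q),(onz(s,*q,.012)[:2]*1000).round()) for q in ap])
s=pickle.load(open("scene.pkl","rb"));save(s,"a.png",(335,165,455,285),5)
s=pickle.load(open("side.pkl","rb"));save(s,"b.png",(235,230,385,350),5)
E
```

```text
scene lid ((595.0966796875, -215.79641723632812), (140.47137451171875, 200.9178466796875), 7.960606098175049)
board ((548.9681396484375, 210.93243408203125), (302.4967956542969, 238.2029571533203), 10.835562705993652)
[[378. 299.]
 [423.  66.]
 [720. 122.]
 [675. 356.]]
[((np.int32(368), np.int32(198)), array([424.,  69.])), ((np.int32(346), np.int32(254)), array([692., 120.])), ((np.int32(356), np.int32(263)), array([710., 163.])), ((np.int32(420), np.int32(278)), array([673., 352.])), ((np.int32(435), np.int32(212)), array([382., 296.])), ((np.int32(407), np.int32(206)), array([398., 202.])), ((np.int32(394), np.int32(230)), array([526., 208.])), ((np.int32(391), np.int32(203)), array([410., 149.]))]
side lid ((589.271484375, -214.25784301757812), (138.95127868652344, 198.6801300048828), 7.825877666473389)
board ((541.6329345703125, 212.9468994140625), (296.58428955078125, 238.74810791015625), 10.600777626037598)
[[374. 303.]
 [418.  68.]
 [709. 123.]
 [665. 358.]]
[((np.int32(274), np.int32(241)), array([703., 126.])), ((np.int32(251), np.int32(295)), array([670., 300.])), ((np.int32(287), np.int32(310)), array([566., 295.])), ((np.int32(303), np.int32(307)), array([534., 269.])), ((np.int32(303), np.int32(317)), array([521., 293.])), ((np.int32(256), np.int32(310)), array([636., 330.])), ((np.int32(248), np.int32(301)), array([668., 318.])), ((np.int32(243), np.int32(313)), array([661., 353.])), ((np.int32(354), np.int32(344)), array([377., 301.])), ((np.int32(364), np.int32(305)), array([397., 194.])), ((np.int32(316), np.int32(292)), array([524., 216.])), ((np.int32(318), np.int32(284)), array([530., 192.])), ((np.int32(329), np.int32(286)), array([501., 185.])), ((np.int32(337), np.int32(256)), array([523.,  91.]))]
```

View pics/b.png

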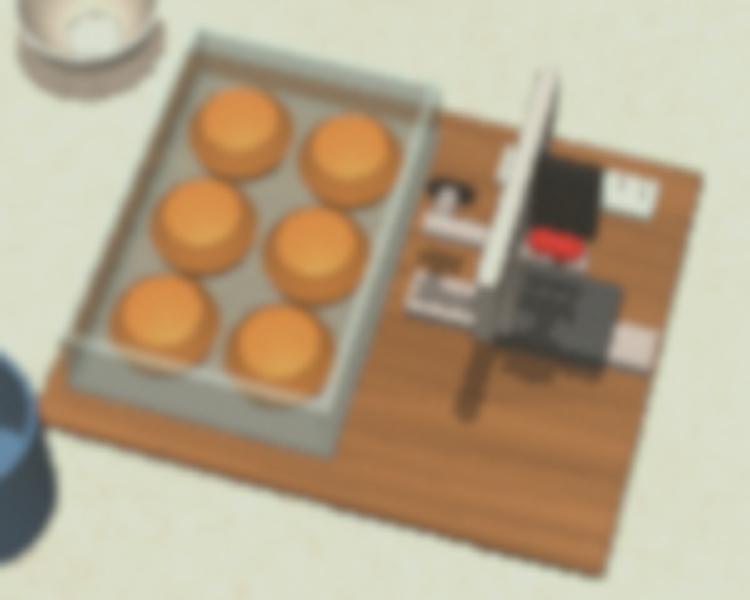

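View pics/a.png

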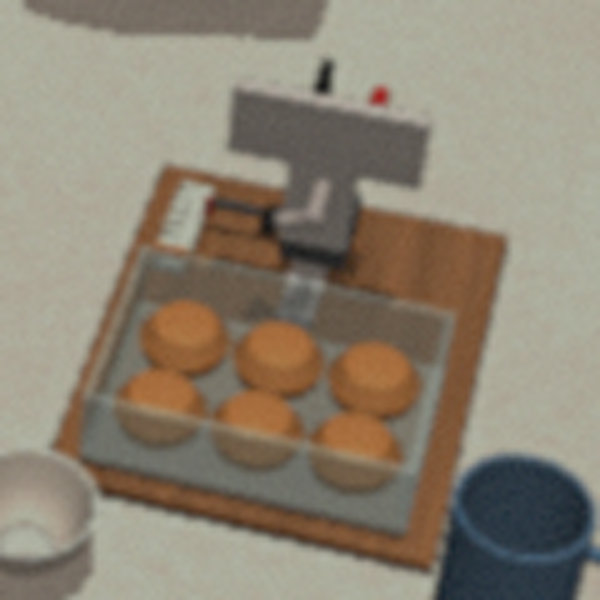

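Side crop shows dish, leg, red lever, white scale with the mark partly hidden; scene crop shows the pointer at crop (210,203) beside the scale. Next: go above the lid and look with the wrist camera.

```bash
cat >> h.py <<'E'
from scipy.spatial.transform import Rotation as Ro
def go(p,yaw,st=None):
    """shift cm / turn deg, tool axes, to TCP p (m), tool down with tool x at yaw deg"""
    st=st or ctrl.state();R0=Ro.from_rotvec(st["ee_rot"])
    Rt=Ro.from_euler("z",yaw,degrees=True)*Ro.from_euler("x",180,degrees=True)
    return (R0.inv().apply(np.array(p)-st["ee_pos"])*100).round(2),np.degrees((R0.inv()*Rt).as_rotvec()).round(2)
E
python3 - <<'E'
from h import *
import pickle
s=pickle.load(open("side.pkl","rb"))
for n,u,v in(("mill",369,225),("salt",345,260),("ramekin",316,302),("jar",454,165),("mug",284,420)): print(n,onz(s,u/1.25,v/1.25,0)[:2].round(3))
st=ctrl.state();print(go([.592,-.215,.25],7.9))
E
```

```text
mill [ 0.766 -0.114]
salt [0.763 0.012]
ramekin [0.76  0.148]
jar [ 0.663 -0.422]
mug [0.667 0.419]
(array([ 50.65, -25.01,  -1.93]), array([-0.13, -0.  ,  8.59]))
```

Request:
servo_tool([
  {"fingers":100,"xyz":[12,-6,-2],"turn":[0,0,3]},
  {"fingers":100,"xyz":[25,-12,-2],"turn":[0,0,6]},
  {"fingers":100,"xyz":[38,-18.5,-2],"turn":[-0.1,0,8.6]},
  {"fingers":100,"xyz":[50.65,-25,-1.9],"turn":[-0.1,0,8.6]},
  {"fingers":100,"xyz":[50.65,-25,-1.9],"turn":[-0.1,0,8.6]},
  {"fingers":100,"xyz":[50.65,-25,-1.9],"turn":[-0.1,0,8.6]},
  {"fingers":100,"xyz":[50.65,-25,-1.9],"turn":[-0.1,0,8.6]},
  {"fingers":100,"xyz":[50.65,-25,-1.9],"turn":[-0.1,0,8.6]},
  {"fingers":100,"xyz":[50.65,-25,-1.9],"turn":[-0.1,0,8.6]},
  {"fingers":100,"xyz":[50.65,-25,-1.9],"turn":[-0.1,0,8.6]},
  {"fingers":100,"xyz":[50.65,-25,-1.9],"turn":[-0.1,0,8.6]},
  {"fingers":100,"xyz":[50.65,-25,-1.9],"turn":[-0.1,0,8.6]},
  {"fingers":100,"xyz":[50.65,-25,-1.9],"turn":[-0.1,0,8.6]},
  {"fingers":100,"xyz":[50.65,-25,-1.9],"turn":[-0.1,0,8.6]},
  {"fingers":100,"xyz":[50.65,-25,-1.9],"turn":[-0.1,0,8.6]},
  {"fingers":100,"xyz":[50.65,-25,-1.9],"turn":[-0.1,0,8.6]},
  {"fingers":100,"xyz":[50.65,-25,-1.9],"turn":[-0.1,0,8.6]},
  {"fingers":100,"xyz":[50.65,-25,-1.9],"turn":[-0.1,0,8.6]},
])

```text
t: 1.6
ee_pos: [0.5911, -0.2167, 0.2499]
ee_rot: [3.133, 0.214, -0.001]
force: [0.0, -0.1, 0.1]
grip_width: 1.0
gripper_force: 0.0
```

```bash
python3 - <<'E'
from h import *
import pickle
st=ctrl.state();print(st["t"],st["ee_pos"],st["ee_rot"],st["joint_velocities"].round(3))
s=snapshot("wrist");pickle.dump(s,open("w1.pkl","wb"));save(s,"w1.png",None,1)
print(-np.array(s["R"]).T@np.array(s["t"]))
h=cv2.cvtColor(s["img"],cv2.COLOR_RGB2HSV);a=cv2.inRange(h,(100,90,40),(125,255,255))
c=max(cv2.findContours(a,0,1)[0],key=cv2.contourArea)[:,0]
P=np.array([onz(s,*q,.014)[:2] for q in c]).astype(np.float32)*1000;print(c.min(0),c.max(0),cv2.minAreaRect(P))
E
```

```text
1.6 [ 0.59110012 -0.21670088  0.24985948] [ 3.13268705e+00  2.13901731e-01 -1.40308150e-03] [-0.009 -0.006 -0.001  0.004 -0.002  0.001]
[ 0.65687923 -0.2078568   0.39263141]
[237 108] [408 222] ((590.1805419921875, -218.453369140625), (143.53762817382812, 204.48583984375), 7.8057861328125)
```

View pics/w1.png

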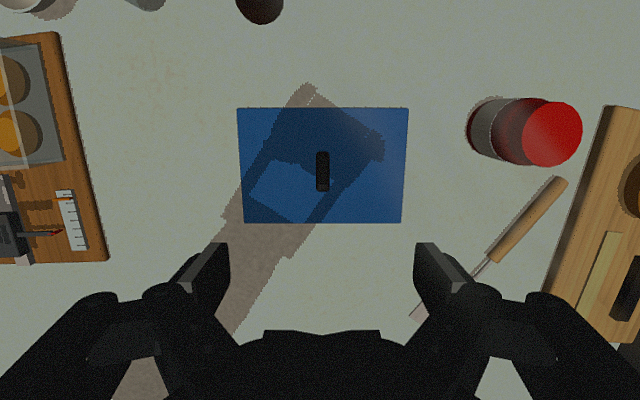

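Wrist view: lid rectangle from (237,108) to (408,222), handle at (323,171), scale strip with orange mark at (66,192) on the left. Descend and grip.

Request:
servo_tool([
  {"fingers":100,"xyz":[-0.07,0.07,22.9],"turn":[0,0,0]},
  {"fingers":100,"xyz":[-0.07,0.07,22.9],"turn":[0,0,0]},
  {"fingers":100,"xyz":[-0.07,0.07,22.9],"turn":[0,0,0]},
  {"fingers":100,"xyz":[-0.07,0.07,22.9],"turn":[0,0,0]},
  {"fingers":100,"xyz":[-0.07,0.07,22.9],"turn":[0,0,0]},
  {"fingers":100,"xyz":[-0.07,0.07,22.9],"turn":[0,0,0]},
  {"fingers":100,"xyz":[-0.07,0.07,22.9],"turn":[0,0,0]},
  {"fingers":60,"xyz":[-0.07,0.07,22.9],"turn":[0,0,0]},
  {"fingers":0,"xyz":[-0.07,0.07,22.9],"turn":[0,0,0]},
  {"fingers":0,"xyz":[-0.07,0.07,22.9],"turn":[0,0,0]},
  {"fingers":0,"xyz":[-0.07,0.07,22.9],"turn":[0,0,0]},
  {"fingers":0,"xyz":[-0.07,0.07,22.9],"turn":[0,0,0]},
  {"fingers":0,"xyz":[-0.07,0.07,22.9],"turn":[0,0,0]},
  {"fingers":0,"xyz":[-0.07,0.07,22.9],"turn":[0,0,0]},
  {"fingers":0,"xyz":[-0.07,0.07,22.9],"turn":[0,0,0]},
  {"fingers":0,"xyz":[-0.07,0.07,22.9],"turn":[0,0,0]},
], squeeze=60)

```text
t: 2.98
ee_pos: [0.5931, -0.2179, 0.0234]
ee_rot: [3.13, 0.216, 0.005]
force: [-0.8, -0.6, 6.8]
grip_width: 0.175
gripper_force: 62.2
```

```bash
python3 - <<'E'
from h import *
st=ctrl.state();print(go([.591,-.217,.25],7.8),go([.605,.215,.25],10.7))
E
```

```text
(array([-1.300e-01, -2.000e-02, -2.266e+01]), array([ 0.23, -0.16,  0.11])) (array([  7.2 , -42.62, -22.81]), array([ 0.23, -0.15, -2.79]))
```

Request:
servo_tool([
  {"fingers":0,"xyz":[0,0,-2],"turn":[0,0,0]},
  {"fingers":0,"xyz":[0,0,-5],"turn":[0,0,0]},
  {"fingers":0,"xyz":[0,0,-9],"turn":[0.2,-0.1,0]},
  {"fingers":0,"xyz":[0,0,-13],"turn":[0.2,-0.1,0]},
  {"fingers":0,"xyz":[0.5,-3,-17],"turn":[0.2,-0.1,0]},
  {"fingers":0,"xyz":[1,-6,-18.7],"turn":[0.2,-0.1,0]},
  {"fingers":0,"xyz":[2,-9.5,-18.7],"turn":[0.2,-0.1,-0.5]},
  {"fingers":0,"xyz":[2.5,-13.5,-18.7],"turn":[0.2,-0.1,-1]},
  {"fingers":0,"xyz":[3.2,-17.5,-18.7],"turn":[0.2,-0.1,-1.5]},
  {"fingers":0,"xyz":[4,-21.5,-18.7],"turn":[0.2,-0.1,-2]},
  {"fingers":0,"xyz":[4.6,-25.5,-18.7],"turn":[0.2,-0.1,-2.5]},
  {"fingers":0,"xyz":[5.3,-29.5,-18.7],"turn":[0.2,-0.1,-2.8]},
  {"fingers":0,"xyz":[6,-33.5,-18.7],"turn":[0.2,-0.1,-2.8]},
  {"fingers":0,"xyz":[6.7,-37.5,-18.7],"turn":[0.2,-0.1,-2.8]},
  {"fingers":0,"xyz":[7.3,-41,-18.7],"turn":[0.2,-0.1,-2.8]},
  {"fingers":0,"xyz":[7.7,-43.1,-18.7],"turn":[0.2,-0.1,-2.8]},
  {"fingers":0,"xyz":[7.7,-43.1,-15],"turn":[0.2,-0.1,-2.8]},
  {"fingers":0,"xyz":[7.7,-43.1,-11.5],"turn":[0.2,-0.1,-2.8]},
  {"fingers":0,"xyz":[7.7,-43.1,-10.2],"turn":[0.2,-0.1,-2.8]},
  {"fingers":0,"xyz":[7.7,-43.1,-10.2],"turn":[0.2,-0.1,-2.8]},
])

```text
t: 4.65
ee_pos: [0.6024, 0.2194, 0.1148]
ee_rot: [3.127, 0.293, -0.027]
force: [-0.9, 0.1, -6.2]
grip_width: 0.179
gripper_force: 60.5
```

Request:
servo_tool([
  {"fingers":0,"xyz":[0,0,0],"turn":[0,0,0]},
  {"fingers":0,"xyz":[0,0,0],"turn":[0,0,0]},
  {"fingers":0,"xyz":[0,0,0],"turn":[0,0,0]},
])

```text
t: 4.9
ee_pos: [0.611, 0.2208, 0.1257]
ee_rot: [-3.126, -0.291, -0.006]
force: [0.5, 0.3, -4.5]
grip_width: 0.17
gripper_force: 60.6
```

```bash
python3 - <<'E'
from h import *
import pickle
st=ctrl.state();print(st["t"],st["ee_pos"],st["ee_rot"],st["force"])
v=[]
for n in("scene","side","wrist"):
    s=snapshot(n);pickle.dump(s,open(n+"2.pkl","wb"))
    im=s["img"][:,:,::-1]
    h=cv2.cvtColor(s["img"],cv2.COLOR_RGB2HSV);a=cv2.inRange(h,(100,90,40),(125,255,255))
    c=max(cv2.findContours(a,0,1)[0],key=cv2.contourArea)[:,0]
    z=st["ee_pos"][2]-.0234+.014-(.001 if n!="wrist" else 0)
    P=np.array([onz(s,*q,z)[:2] for q in c]).astype(np.float32)*1000;print(n,cv2.minAreaRect(P),c.min(0),c.max(0))
    v.append(im[170:300,330:460] if n=="scene" else im[220:350,230:390])
v=[cv2.resize(i,(400,400 if k==0 else 325),interpolation=2) for k,i in enumerate(v[:2])]
v[1]=cv2.copyMakeBorder(v[1],0,75,0,0,0)
cv2.imwrite("pics/c.png",np.hstack(v))
E
```

```text
4.9 [0.61102145 0.22076515 0.12566717] [-3.12557846 -0.29135889 -0.00560089] [ 0.48162776  0.30422373 -4.51917956]
scene ((610.980224609375, 221.4813232421875), (146.8184051513672, 201.40798950195312), 10.372389793395996) [351 203] [427 248]
side ((607.38818359375, 223.06085205078125), (142.47471618652344, 200.70693969726562), 10.94667911529541) [244 229] [322 302]
wrist ((623.6551513671875, 253.99090576171875), (283.50836181640625, 152.72251892089844), 88.34941101074219) [0 1] [529 309]
```

View pics/c.png

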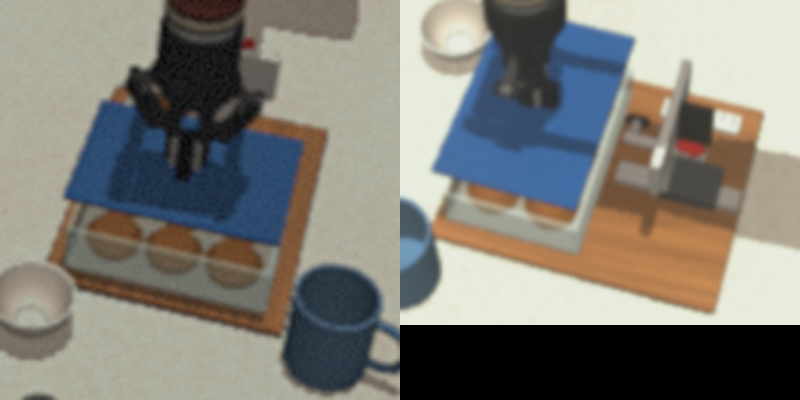

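Both views show the lid hovering squarely over the dish; shift ~1.7 mm to +y, then lower gently.

Request:
servo_tool([
  {"fingers":0,"xyz":[0.03,-0.17,0.3],"turn":[0,0,0]},
  {"fingers":0,"xyz":[0.03,-0.17,1],"turn":[0,0,0]},
  {"fingers":0,"xyz":[0.03,-0.17,1.8],"turn":[0,0,0]},
  {"fingers":0,"xyz":[0.03,-0.17,2.4],"turn":[0,0,0]},
  {"fingers":0,"xyz":[0.03,-0.17,2.8],"turn":[0,0,0]},
  {"fingers":0,"xyz":[0.03,-0.17,3.1],"turn":[0,0,0]},
  {"fingers":0,"xyz":[0.03,-0.17,3.4],"turn":[0,0,0]},
  {"fingers":0,"xyz":[0.03,-0.17,3.6],"turn":[0,0,0]},
  {"fingers":0,"xyz":[0.03,-0.17,3.8],"turn":[0,0,0]},
  {"fingers":0,"xyz":[0.03,-0.17,4.0],"turn":[0,0,0]},
  {"fingers":0,"xyz":[0.03,-0.17,4.1],"turn":[0,0,0]},
  {"fingers":0,"xyz":[0.03,-0.17,4.2],"turn":[0,0,0]},
  {"fingers":0,"xyz":[0.03,-0.17,4.3],"turn":[0,0,0]},
  {"fingers":0,"xyz":[0.03,-0.17,4.3],"turn":[0,0,0]},
  {"fingers":0,"xyz":[0.03,-0.17,4.3],"turn":[0,0,0]},
  {"fingers":0,"xyz":[0.03,-0.17,4.3],"turn":[0,0,0]},
])

```text
t: 6.38
ee_pos: [0.6091, 0.2226, 0.0824]
ee_rot: [-3.126, -0.293, 0.002]
force: [-5.7, -0.7, 6.8]
grip_width: 0.175
gripper_force: 62.4
```

Request:
servo_tool([
  {"fingers":100,"xyz":[-0.1,0,0],"turn":[0,0,0]},
  {"fingers":100,"xyz":[-0.1,0,0],"turn":[0,0,0]},
  {"fingers":100,"xyz":[-0.1,0,0],"turn":[0,0,0]},
  {"fingers":100,"xyz":[-0.1,0,0],"turn":[0,0,0]},
  {"fingers":100,"xyz":[-0.1,0,0],"turn":[0,0,0]},
  {"fingers":100,"xyz":[-0.1,0,0],"turn":[0,0,0]},
  {"fingers":100,"xyz":[-0.1,0,-3],"turn":[0,0,0]},
  {"fingers":100,"xyz":[-0.1,0,-7],"turn":[0,0,0]},
  {"fingers":100,"xyz":[-2,0,-11],"turn":[0,0,0]},
  {"fingers":100,"xyz":[-6,0,-15],"turn":[0,0,0]},
  {"fingers":100,"xyz":[-10,0,-19],"turn":[0,0,0]},
  {"fingers":100,"xyz":[-14,0,-20],"turn":[0,0,0]},
  {"fingers":100,"xyz":[-18,0,-20],"turn":[0,0,0]},
  {"fingers":100,"xyz":[-18,0,-20],"turn":[0,0,0]},
  {"fingers":100,"xyz":[-18,0,-20],"turn":[0,0,0]},
  {"fingers":100,"xyz":[-18,0,-20],"turn":[0,0,0]},
  {"fingers":100,"xyz":[-18,0,-20],"turn":[0,0,0]},
])

```text
t: 7.8
ee_pos: [0.4326, 0.1889, 0.28]
ee_rot: [-3.126, -0.292, 0.001]
force: [-0.4, -0.3, -0.6]
grip_width: 0.998
gripper_force: 0.0
```

```bash
python3 - <<'E'
from h import *
import pickle
st=ctrl.state();print(st["t"],st["ee_pos"],st["ee_rot"],st["force"])
for n in("scene","side","wrist"):
    s=snapshot(n);pickle.dump(s,open(n+"3.pkl","wb"))
    h=cv2.cvtColor(s["img"],cv2.COLOR_RGB2HSV);a=cv2.inRange(h,(100,90,40),(125,255,255))
    if n=="side": a[:,:240]=0
    if n=="scene": a[255:]=0
    c=max(cv2.findContours(a,0,1)[0],key=cv2.contourArea)[:,0]
    P=np.array([onz(s,*q,.073-(.001 if n!="wrist" else 0))[:2] for q in c]).astype(np.float32)*1000;print(n,cv2.minAreaRect(P),c.min(0),c.max(0))
    if n=="wrist": save(s,"w3.png",None,1.25)
E
```

```text
7.8 [0.43264745 0.1888692  0.27995334] [-3.12616751e+00 -2.92420633e-01  9.01088488e-04] [-0.39659676 -0.3107094  -0.57978383]
scene ((609.1026611328125, 222.45364379882812), (145.95538330078125, 201.67689514160156), 10.822110176086426) [351 213] [426 254]
side ((604.9215087890625, 224.73651123046875), (142.0260467529297, 201.47877502441406), 10.469355583190918) [246 234] [322 312]
wrist ((570.8688354492188, 215.31008911132812), (75.18696594238281, 204.55859375), 10.646940231323242) [222   0] [420  76]
```

View pics/w3.png

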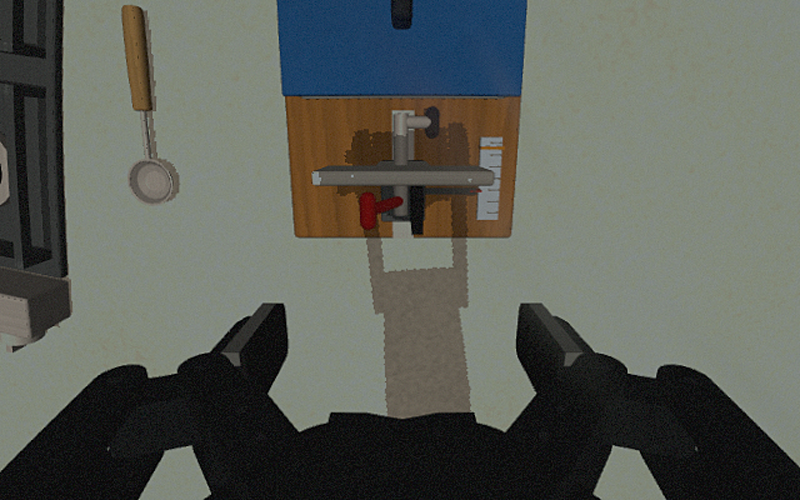

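Wrist view: lid seated flat and square on the dish; plate at rows 168–186, thumb rest (417,212), open red lever (368,210), scale (490,180) with orange mark near (491,147), pointer tip near (478,188) (×1.25).

```bash
python3 - <<'E'
from h import *
import pickle
s=pickle.load(open("wrist3.pkl","rb"));h=cv2.cvtColor(s["img"],cv2.COLOR_RGB2HSV);im=s["img"]
th=np.radians(10.65);Rb=np.array([[np.cos(th),np.sin(th)],[-np.sin(th),np.cos(th)]])
D=np.array([.607,.2215])
def b(u,v,z): return (Rb@(onz(s,u,v,z)[:2]-D)*1000).round(1)
print("strip");
for v in range(106,180,1): print(v,[tuple(int(x) for x in im[v,u]) for u in (386,392,398)]) if v<122 or 146<v<156 else 0
print("red near pointer")
for nm,lo,hi in(("red",(0,140,60),(5,255,255)),("orange",(6,150,110),(20,255,255))):
    a=cv2.inRange(h,lo,hi);a[:105]=0;a[185:]=0;a[:,:270]=0
    if nm=="orange": a[:,:380]=0;a[:,402:]=0
    n,_,S,C=cv2.connectedComponentsWithStats(a)
    for i in range(1,n):
        if S[i,4]>2: print(nm,S[i],C[i],b(*C[i],.025))
# scale strip extents
print("board -x edge",b(322,190,.012),"lid edge",b(322,76.5,.073))
print("thumb: ",b(334,187,.16),b(334,150,.16),"L/R",b(330.5,165,.16),b(338,165,.16))
print("plate top -x edge",b(260,149,.16),b(380,149,.16),"ends",b(250,142,.16),b(395,142,.16))
r=cv2.inRange(h,(0,140,60),(5,255,255));r[:,:280]=0;r[:,330:]=0;ys,xs=np.nonzero(r);print("lever",xs.min(),xs.max(),ys.min(),ys.max())
st=ctrl.state();print("tcp",Rb@(st["ee_pos"][:2]-D)*1000)
save(s,"w3c.png",(240,80,430,200),4.2)
E
```

```text
strip
106 [(97, 69, 37), (107, 72, 41), (108, 76, 43)]
107 [(95, 67, 34), (105, 70, 30), (101, 65, 25)]
108 [(98, 64, 33), (107, 69, 32), (103, 69, 33)]
109 [(101, 84, 74), (118, 97, 79), (99, 80, 67)]
110 [(127, 134, 136), (125, 129, 130), (122, 125, 130)]
111 [(132, 139, 144), (136, 144, 147), (132, 140, 144)]
112 [(134, 142, 145), (126, 137, 142), (131, 138, 144)]
113 [(130, 136, 138), (117, 117, 116), (124, 128, 131)]
114 [(127, 137, 141), (110, 107, 98), (112, 114, 113)]
115 [(132, 137, 143), (128, 136, 138), (126, 133, 141)]
116 [(129, 145, 155), (124, 134, 145), (112, 117, 113)]
117 [(133, 97, 66), (132, 97, 68), (122, 84, 40)]
118 [(130, 79, 2), (130, 79, 4), (132, 78, 7)]
119 [(133, 108, 76), (129, 104, 69), (131, 104, 69)]
120 [(128, 136, 140), (129, 134, 138), (129, 133, 136)]
121 [(131, 138, 143), (131, 137, 146), (130, 136, 145)]
147 [(77, 75, 66), (80, 74, 71), (130, 135, 142)]
148 [(77, 78, 74), (93, 93, 94), (132, 141, 146)]
149 [(137, 143, 146), (133, 140, 142), (129, 140, 144)]
150 [(133, 138, 142), (130, 136, 140), (132, 141, 146)]
151 [(123, 130, 133), (115, 118, 
[... 181 characters left out ...]
 147)]
155 [(128, 132, 133), (123, 131, 131), (132, 141, 147)]
red near pointer
red [383 151   2   3   3] [383.66666667 152.        ] [-161.5  -79.9]
red [288 154  34  30 357] [298.99159664 166.64705882] [-180.8   29.2]
orange [393 105   4   4  10] [394.1 106.4] [-104.7  -90.1]
orange [399 105   2   2   3] [399.33333333 105.66666667] [-103.8  -96.6]
orange [385 117  17   3  28] [394.17857143 117.82142857] [-118.6  -91. ]
board -x edge [-215.4   -0.7] lid edge [-74.8  -0.5]
thumb:  [-174.8  -11.1] [-142.6  -10.7] L/R [-155.5   -7.9] [-155.5  -14.3]
plate top -x edge [-141.8   51.9] [-141.7  -49.7] ends [-135.9   60.1] [-135.7  -62.1]
lever 288 321 154 183
tcp [-1.77189877e+02  1.97714658e-02]
```

View pics/w3c.png

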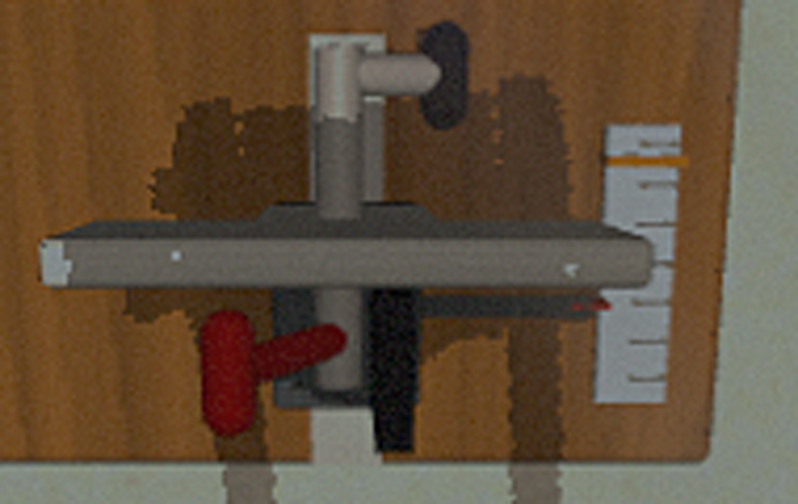

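Zoom shows mark at y-row 161, pointer tip (605,305), plate near edge row 288: required travel ≈ 43 mm. Descend straddling thumb rest and open lever.

Request:
servo_tool([
  {"fingers":100,"xyz":[1.1,0.1,3],"turn":[0,0,0]},
  {"fingers":100,"xyz":[1.1,0.1,6],"turn":[0,0,0]},
  {"fingers":100,"xyz":[1.1,0.1,8],"turn":[0,0,0]},
  {"fingers":100,"xyz":[1.1,0.1,10],"turn":[0,0,0]},
  {"fingers":100,"xyz":[1.1,0.1,12],"turn":[0,0,0]},
  {"fingers":100,"xyz":[1.1,0.1,14],"turn":[0,0,0]},
  {"fingers":100,"xyz":[1.1,0.1,15.5],"turn":[0,0,0]},
  {"fingers":100,"xyz":[1.1,0.1,15.9],"turn":[0,0,0]},
  {"fingers":100,"xyz":[1.1,0.1,15.9],"turn":[0,0,0]},
  {"fingers":100,"xyz":[1.1,0.1,15.9],"turn":[0,0,0]},
  {"fingers":100,"xyz":[1.1,0.1,15.9],"turn":[0,0,0]},
], squeeze=50)

```text
t: 8.87
ee_pos: [0.4441, 0.1904, 0.122]
ee_rot: [-3.126, -0.292, -0.0]
force: [-0.8, 0.4, 0.1]
grip_width: 1.001
gripper_force: 0.0
```

Request:
servo_tool([
  {"fingers":100,"xyz":[0.3,0,0],"turn":[0,0,0]},
  {"fingers":100,"xyz":[0.6,0,0],"turn":[0,0,0]},
  {"fingers":100,"xyz":[0.9,0,0],"turn":[0,0,0]},
  {"fingers":100,"xyz":[1.2,0,0],"turn":[0,0,0]},
  {"fingers":100,"xyz":[1.5,0,0],"turn":[0,0,0]},
  {"fingers":100,"xyz":[1.8,0,0],"turn":[0,0,0]},
  {"fingers":100,"xyz":[2.1,0,0],"turn":[0,0,0]},
  {"fingers":100,"xyz":[2.5,0,0],"turn":[0,0,0]},
  {"fingers":100,"xyz":[2.9,0,0],"turn":[0,0,0]},
  {"fingers":100,"xyz":[3.3,0,0],"turn":[0,0,0]},
  {"fingers":100,"xyz":[3.6,0,0],"turn":[0,0,0]},
  {"fingers":100,"xyz":[4,0,0],"turn":[0,0,0]},
  {"fingers":100,"xyz":[4,0,0],"turn":[0,0,0]},
  {"fingers":100,"xyz":[4,0,0],"turn":[0,0,0]},
  {"fingers":100,"xyz":[4,0,0],"turn":[0,0,0]},
  {"fingers":100,"xyz":[4,0,0],"turn":[0,0,0]},
])

```text
t: 10.2
ee_pos: [0.482, 0.1975, 0.1206]
ee_rot: [-3.126, -0.292, 0.003]
force: [-2.9, 0.0, -1.0]
grip_width: 1.004
gripper_force: 1.2
```

```bash
python3 - <<'E'
from h import *
import pickle
st=ctrl.state();th=np.radians(10.65);Rb=np.array([[np.cos(th),np.sin(th)],[-np.sin(th),np.cos(th)]]);D=np.array([.607,.2215])
print(st["t"],Rb@(st["ee_pos"][:2]-D)*1000,st["ee_pos"],Rb@st["force"][:2],st["force"][2])
for n in("wrist","scene"):
    s=snapshot(n);pickle.dump(s,open(n+"4.pkl","wb"))
    for nm,p,z in(("mark",(-118.6,-91),.025),("ptr@mark",(-118.6,-79.9),.025),("plate@goal",(-98.8,0),.16)):
        X=np.r_[Rb.T@np.array(p)/1000+D,z];print(n,nm,proj(s,X).round(1))
w=pickle.load(open("wrist4.pkl","rb"))["img"][:,:,::-1];sc=pickle.load(open("scene4.pkl","rb"))["img"][165:255,340:440,::-1]
cv2.imwrite("pics/d.png",np.hstack([cv2.resize(w[60:360,120:520],(400,300)),cv2.resize(sc,(400,300),interpolation=2)]))
E
```

```text
10.2 [-127.24538759   -0.52207964] [0.48204297 0.19747081 0.12059473] [-2.86116954  0.57649937] -1.0426639752668945
wrist mark [434.6 186.6]
wrist ptr@mark [420.8 186.6]
wrist plate@goal [318.7 221.8]
scene mark [368.9 213.5]
scene ptr@mark [372.1 214.3]
scene plate@goal [398.9 191.6]
```

View pics/d.png

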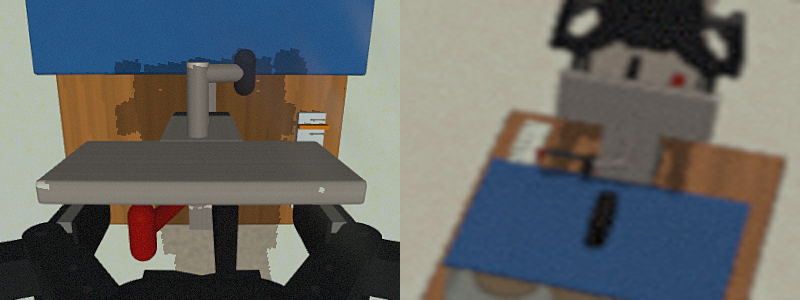

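Left (wrist): fingers straddle lever and thumb rest, touching the plate, near edge at row ~264; orange mark visible. Right (scene): pointer visible at about (375,211), left of the lid edge.

```bash
cat >> h.py <<'E'
th=np.radians(10.65);Rb=np.array([[np.cos(th),np.sin(th)],[-np.sin(th),np.cos(th)]]);D=np.array([.607,.2215])
def bd(s,u,v,z): return (Rb@(onz(s,u,v,z)[:2]-D)*1000).round(1)
def leg():
    st=ctrl.state();print(st["t"],"tcp",(Rb@(st["ee_pos"][:2]-D)*1000).round(1),st["ee_pos"][2].round(4),"F",(Rb@st["force"][:2]).round(1),st["force"][2].round(1),st["grip_width"],st["gripper_force"])
    s=snapshot("wrist");g=s["img"].astype(float).mean(2)
    for cols in((250,258),(295,300)):
        p=g[:,cols[0]:cols[1]].mean(1);d=np.diff(p);v=np.argmin(d[225:320])+225;print("plate edge",v,bd(s,np.mean(cols),v+.5,.16))
    h=cv2.cvtColor(s["img"],cv2.COLOR_RGB2HSV);a=cv2.inRange(h,(8,200,80),(20,255,255));a[:,:410]=0;a[:,465:]=0;a[:140]=0;a[230:]=0
    n,_,S,C=cv2.connectedComponentsWithStats(a)
    for i in range(1,n):
        if S[i,4]>8: print("mark",S[i],bd(s,*C[i],.025))
    s=snapshot("scene");h=cv2.cvtColor(s["img"],cv2.COLOR_RGB2HSV)
    a=cv2.inRange(h,(0,110,40),(6,255,255))|cv2.inRange(h,(172,110,40),(180,255,255));a[:200]=0;a[230:]=0;a[:,:360]=0;a[:,:][:,390:]=0
    ys,xs=np.nonzero(a);print("scene ptr px",len(xs), bd(s,xs.min(),ys[xs==xs.min()].mean(),.025) if len(xs) else 0, bd(s,xs.mean(),ys.mean(),.025) if len(xs) else 0)
    a=cv2.inRange(h,(8,170,80),(20,255,255));a[:200]=0;a[225:]=0;a[:,:355]=0;a[:,382:]=0
    ys,xs=np.nonzero(a);print("scene orange",len(xs),[ (x,y) for x,y in zip(xs,ys)][:12])
    return s
E
python3 -c "
from h import *
leg()"
```

```text
10.3 tcp [-127.4   -0.5] 0.1206 F [-2.1  0.3] -0.5 1.001383609160025 1.2229939922690392
plate edge 264 [-115.8   24. ]
plate edge 264 [-115.7    7.9]
mark [419 184  31   6  98] [-118.4  -91.3]
scene ptr px 2 [-139.2  -75.3] [-139.2  -75.3]
scene orange 0 []
```

Request:
servo_tool([
  {"fingers":100,"xyz":[0.3,0,0],"turn":[0,0,0]},
  {"fingers":100,"xyz":[0.6,0,0],"turn":[0,0,0]},
  {"fingers":100,"xyz":[0.9,0,0],"turn":[0,0,0]},
  {"fingers":100,"xyz":[1.2,0,0],"turn":[0,0,0]},
  {"fingers":100,"xyz":[1.5,0,0],"turn":[0,0,0]},
  {"fingers":100,"xyz":[1.7,0,0],"turn":[0,0,0]},
  {"fingers":100,"xyz":[1.7,0,0],"turn":[0,0,0]},
  {"fingers":100,"xyz":[1.7,0,0],"turn":[0,0,0]},
  {"fingers":100,"xyz":[1.7,0,0],"turn":[0,0,0]},
  {"fingers":100,"xyz":[1.7,0,0],"turn":[0,0,0]},
  {"fingers":100,"xyz":[1.7,0,0],"turn":[0,0,0]},
  {"fingers":100,"xyz":[1.7,0,0],"turn":[0,0,0]},
])

```text
t: 11.4
ee_pos: [0.4988, 0.2006, 0.1207]
ee_rot: [-3.126, -0.293, 0.003]
force: [-2.9, -0.1, -1.0]
grip_width: 0.998
gripper_force: 1.3
```

```bash
python3 -c "
from h import *
leg()"
```

```text
11.4 tcp [-110.2   -0.6] 0.1207 F [-2.9  0.5] -1.0 0.9982365930703588 1.3071198854595423
plate edge 264 [-98.7  24. ]
plate edge 264 [-98.6   7.8]
mark [443 205   4   4  10] [-118. -101.]
scene ptr px 0 0 0
scene orange 0 []
```

Request:
servo_tool([
  {"fingers":75,"xyz":[0,0,0],"turn":[0,0,0]},
  {"fingers":75,"xyz":[0,0,0],"turn":[0,0,0]},
  {"fingers":75,"xyz":[0,0,0],"turn":[0,0,0]},
  {"fingers":75,"xyz":[0,0,0],"turn":[0,0,0]},
], squeeze=50)

```text
t: 11.83
ee_pos: [0.4991, 0.2009, 0.1214]
ee_rot: [-3.126, -0.292, 0.002]
force: [-4.5, 0.6, 2.8]
grip_width: 0.751
gripper_force: 2.1
```

```bash
python3 -c "
from h import *
leg()"
```

```text
11.8333 tcp [-109.9   -0.3] 0.1214 F [-4.3  1.4] 2.8 0.7505000323418244 2.1146734803915024
plate edge 263 [-98.3  24.4]
plate edge 263 [-98.2   8.2]
mark [443 205   5   4  10] [-118.  -101.5]
scene ptr px 1 [-126.3  -75.6] [-126.3  -75.6]
scene orange 0 []
```

Request:
servo_tool([
  {"fingers":60,"xyz":[0,0,0],"turn":[0,0,0]},
  {"fingers":50,"xyz":[0,0,0],"turn":[0,0,0]},
  {"fingers":45,"xyz":[0,0,0],"turn":[0,0,0]},
  {"fingers":40,"xyz":[0,0,0],"turn":[0,0,0]},
  {"fingers":20,"xyz":[0,0,0],"turn":[0,0,0]},
  {"fingers":0,"xyz":[0,0,0],"turn":[0,0,0]},
  {"fingers":0,"xyz":[0,0,0],"turn":[0,0,0]},
  {"fingers":0,"xyz":[0,0,0],"turn":[0,0,0]},
  {"fingers":0,"xyz":[0,0,0],"turn":[0,0,0]},
  {"fingers":0,"xyz":[0,0,0],"turn":[0,0,0]},
  {"fingers":0,"xyz":[0,0,0],"turn":[0,0,0]},
  {"fingers":0,"xyz":[0,0,0],"turn":[0,0,0]},
], squeeze=50)

```text
t: 12.93
ee_pos: [0.4998, 0.2003, 0.1224]
ee_rot: [-3.127, -0.291, 0.0]
force: [-4.8, -2.2, 7.7]
grip_width: 0.302
gripper_force: 48.6
```

```bash
python3 -c "
from h import *
leg()
s=snapshot('side');w=snapshot('wrist')
cv2.imwrite('pics/e.png',np.hstack([cv2.resize(w['img'][60:360,120:520,::-1],(400,300)),cv2.resize(s['img'][210:330,235:395,::-1],(400,300),interpolation=2)]))
print(ctrl.state()['joint_velocities'])"
```

```text
12.9333 tcp [-109.3   -1. ] 0.1224 F [-5.1 -1.3] 7.7 0.302030218186856 48.60103300306946
plate edge 266 [-99.6  24.1]
plate edge 262 [-97.8   7.6]
scene ptr px 2 [-126.3  -75.6] [-126.9  -74. ]
scene orange 0 []
[ 0.00093278 -0.00099807 -0.00120942 -0.00085188  0.00035521  0.00073449]
```

View pics/e.png

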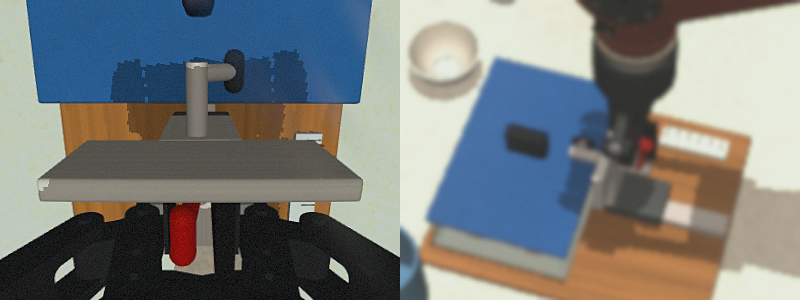

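Wrist view (left): lever upright beside thumb rest (centres 43 px ≈ 18 mm, as shut), fingers closed on both. I cross-check the pointer against the earlier scene picture before handing in.

```bash
python3 - <<'E'
from h import *
import pickle
def f(s,tag):
    h=cv2.cvtColor(s["img"],cv2.COLOR_RGB2HSV)
    a=cv2.inRange(h,(0,110,40),(6,255,255))|cv2.inRange(h,(172,110,40),(180,255,255));a[:195]=0;a[230:]=0;a[:,:360]=0;a[:,392:]=0
    ys,xs=np.nonzero(a);print(tag,[(x,y,*bd(s,x,y,.025)) for x,y in zip(xs,ys)])
    a=cv2.inRange(h,(8,150,80),(20,255,255));a[:200]=0;a[225:]=0;a[:,:362]=0;a[:,380:]=0
    ys,xs=np.nonzero(a);print(" or",len(xs))
f(pickle.load(open("scene.pkl","rb")),"init");f(pickle.load(open("scene4.pkl","rb")),"mid");n=snapshot("scene");f(n,"now")
w=snapshot("wrist");g=w["img"].astype(float).mean(2)
# plate: top face dish-side edge and robot-side top edge rows per column
for u in (190,230,290,340,400,450):
    p=g[:,u-3:u+4].mean(1);d=np.diff(p);print(u,[(int(v),round(d[v],1),bd(w,u,v+.5,.16)) for v in np.argsort(-abs(d[190:290]))[:4]+190])
E
```

```text
init [(np.int64(377), np.int64(205), np.float64(-167.7), np.float64(-75.4)), (np.int64(377), np.int64(206), np.float64(-162.9), np.float64(-74.2))]
 or 5
mid [(np.int64(375), np.int64(210), np.float64(-141.6), np.float64(-75.9)), (np.int64(376), np.int64(210), np.float64(-142.6), np.float64(-72.7)), (np.int64(375), np.int64(211), np.float64(-136.8), np.float64(-74.7))]
 or 8
now [(np.int64(374), np.int64(213), np.float64(-126.3), np.float64(-75.6)), (np.int64(375), np.int64(213), np.float64(-127.4), np.float64(-72.4))]
 or 8
190 [(261, np.float64(58.0), array([-97.7,  48.5])), (276, np.float64(-45.5), array([-104.1,   49.3])), (277, np.float64(-44.8), array([-104.5,   49.3])), (279, np.float64(-38.9), array([-105.4,   49.4]))]
230 [(280, np.float64(-62.9), array([-105.6,   33.8])), (281, np.float64(-31.6), array([-106.1,   33.8])), (238, np.float64(15.7), array([-88.2,  32.3])), (239, np.float64(15.2), array([-88.6,  32.3]))]
290 [(262, np.float64(-82.5), array([-97.8,  10.4])), (261, np.float64(-33.9), array([-97.4,  10.4])), (200, np.float64(-30.1), array([-73.6,   9.7])), (238, np.float64(17.3), array([-88.1,  10.1]))]
340 [(262, np.float64(-87.1), array([-97.8,  -8.4])), (261, np.float64(-30.7), array([-97.4,  -8.4])), (200, np.float64(-29.7), array([-73.5,  -8. ])), (198, np.float64(17.6), array([-72.8,  -8. ]))]
400 [(278, np.float64(-32.0), array([-104.7,  -31.5])), (261, np.float64(-19.3), array([-97.4, -31. ])), (238, np.float64(17.8), array([-88.1, -30.3])), (277, np.float64(-15.0), array([-104.2,  -31.5]))]
450 [(276, np.float64(-48.0), array([-104. ,  -50.9])), (261, np.float64(40.5), array([-97.6, -50.1])), (277, np.float64(-29.7), array([-104.4,  -50.9])), (275, np.float64(-24.4), array([-103.6,  -50.8]))]
```

```bash
python3 - <<'E'
from h import *
import pickle
s=pickle.load(open("scene.pkl","rb"))
for x in(-161.5,-135.7,-117.7): print(x,proj(s,np.r_[Rb.T@np.array([x,-77])/1000+D,.025]).round(1))
for k in("scene.pkl","scene4.pkl"):
    q=pickle.load(open(k,"rb"));h=cv2.cvtColor(q["img"],cv2.COLOR_RGB2HSV)
    a=cv2.inRange(h,(8,110,60),(20,255,255));a[:206]=0;a[222:]=0;a[:,:364]=0;a[:,378:]=0
    ys,xs=np.nonzero(a);print([(int(x),int(y),bd(q,x,y,.025).tolist()) for x,y in zip(xs,ys)])
n=snapshot("scene")
a=pickle.load(open("scene4.pkl","rb"))["img"][198:226,355:395,::-1];b=n["img"][198:226,355:395,::-1]
cv2.imwrite("pics/f.png",np.hstack([cv2.resize(i,(400,280),interpolation=0) for i in(a,b)]))
E
```

```text
-161.5 [376.1 206.1]
-135.7 [374.3 211.1]
-117.7 [372.9 214.6]
[(365, 206, [-150.5, -112.4]), (366, 206, [-151.5, -109.2]), (367, 206, [-152.5, -106.0]), (365, 207, [-145.6, -111.1]), (366, 207, [-146.7, -108.0]), (367, 207, [-147.7, -104.8]), (377, 207, [-158.0, -73.1]), (364, 208, [-139.8, -113.0]), (365, 208, [-140.9, -109.9]), (366, 208, [-141.9, -106.7]), (376, 208, [-152.2, -75.1]), (377, 208, [-153.2, -71.9]), (364, 209, [-135.1, -111.8]), (365, 209, [-136.1, -108.6]), (366, 209, [-137.1, -105.5]), (376, 209, [-147.4, -73.9]), (377, 209, [-148.4, -70.7]), (364, 210, [-130.3, -110.6]), (365, 210, [-131.3, -107.4]), (366, 210, [-132.4, -104.3]), (376, 210, [-142.6, -72.7]), (377, 210, [-143.6, -69.6]), (364, 211, [-125.6, -109.3]), (365, 211, [-126.6, -106.2]), (366, 211, [-127.6, -103.0]), (376, 211, [-137.8, -71.6]), (377, 211, [-138.9, -68.4]), (364, 212, [-120.9, -108.1]), (365, 212, [-121.9, -105.0]), (375, 212, [-132.1, -73.6]), (376, 212, [-133.1, -70.4]), (377, 212, [-134.1, -67.3]), (364, 213, [-116.2, -106.9]), (365, 213, [-117.2, -103.7]), (375, 213, [-127.4, -72.4]),
[... 625 characters left out ...]
08, [-140.9, -109.9]), (366, 208, [-141.9, -106.7]), (367, 208, [-142.9, -103.6]), (377, 208, [-153.2, -71.9]), (364, 209, [-135.1, -111.8]), (365, 209, [-136.1, -108.6]), (366, 209, [-137.1, -105.5]), (377, 209, [-148.4, -70.7]), (364, 210, [-130.3, -110.6]), (365, 210, [-131.3, -107.4]), (366, 210, [-132.4, -104.3]), (364, 211, [-125.6, -109.3]), (365, 211, [-126.6, -106.2]), (366, 211, [-127.6, -103.0]), (376, 211, [-137.8, -71.6]), (377, 211, [-138.9, -68.4]), (375, 212, [-132.1, -73.6]), (376, 212, [-133.1, -70.4]), (377, 212, [-134.1, -67.3]), (375, 213, [-127.4, -72.4]), (376, 213, [-128.4, -69.3]), (377, 213, [-129.4, -66.2]), (376, 214, [-123.7, -68.2]), (377, 214, [-124.7, -65.0])]
```

View pics/f.png

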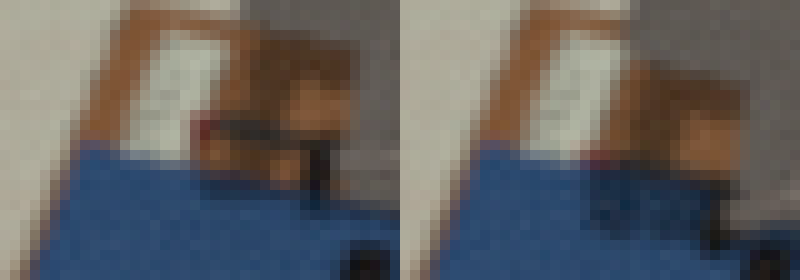

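The lid's edge hides the lower part of the pointer in the scene view, which explains that reading's offset. The wrist measurement puts the leg within about 1 mm of the mark, so I'm handing in.

```bash
python3 -c "
from h import *
print(ctrl.finish_job());s=ctrl.state();print(s['t'],s['gripper_force'])"
```

```text
the job is handed in; nothing more can be done
None
the job is handed in; nothing more can be done
```

I handed the job in with the lid seated on the dish and let go, the leg held about 1 mm from its mark by the wrist camera, and the lever squeezed shut with about 49 N; no verdict came back.

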